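Stand a washed printing block on edge to dry

TASK

The washed lino printing block has drained on the sloping easel. Take it off and stand it upright on one of its long edges, wholly on the slatted drying board and square across the slats like the two blocks already drying there, leaving at least two fingers' width (30 mm) of clear air between it and each of them. Lower it right down on to the slats before letting go, let it stand free, and leave the other blocks and the inking things undisturbed.

Things in the scene. Friction and masses are not known exactly. Their poses are not given: they have to be found in the camera images.
- block: The washed block, on the easel: flat board 160 x 120 x 23 mm, plywood with a brown lino face with a carved leaf; 0.2-0.4 kg. Origin at its centre; x along the 160, y through the thickness (+y = lino face), z along the 120. At the start it slopes at 55 degrees: lower long edge (-z) on the ledge, back on the slats, upper long edge (+z) nearer the robot, 128 to 142 mm above the bench.
- easel: Sloping wooden easel, fixed, 150 mm wide. Origin on the bench under its middle; x along its ledge, y to its low front, away from the robot. Behind the block two slats (x = -55, +55 mm, 18 wide) end 25 mm short of the block's upper edge; between them 92 mm is open, so a finger fits behind the block. Ledge lip 4 mm high, 7 mm in front of the block. The block is centred on x within 12 mm.
- board: Slatted wooden drying board, fixed to the bench, 220 x 380 mm, its top 18 mm above the bench. Origin on the bench under its centre; x across the slats (220 mm; the blocks' long edges lie along this), y along the slats (380 mm; the row of blocks runs along this), z up. Four slats 34 mm wide, at x = -92, -34, 34, 92 mm.
- dry_big: A block already drying, 160 x 120 x 23 mm like the washed one, standing on its long edge on the board; loose. Origin at its centre, axes as for the washed block (x long, y thickness, z up).
- dry_small: A smaller block already drying, 140 x 100 x 23 mm, standing on its long edge on the board; loose. Origin at its centre, axes likewise.
- ink_tin: Flat round ink tin, 108 mm across, 60 mm high, beyond the work. Origin under its centre. Leave alone.
- brayer: Ink roller lying on its back feet, roller up, about 195 mm long, 118 mm wide, 77 mm high, beyond the work. Origin on the bench between roller and handle; handle towards -x. Leave alone.
- ink_knife: Flat ink knife, 200 mm long, 14 mm high, lying beyond the work. Origin on the bench at its middle; blade towards +x. Leave alone.
Things that resemble listed ones, but are neither listed nor needed, are in the scene too. What is shaped like the block but red or turquoise is not meant. What is shaped like the dry_big but blue is not meant.

How it is judged:
By the outcome, as a careful person would: the job done as asked, in the order asked, and still so for the second after the job is handed in, with the robot touching nothing.
It also fails if it takes over 40 s, if anything falls off the work surface, if the arm or the gripper's body presses on something with over 40 N, if the wrist force passes 120 N, or if a joint passes its speed limit or range.

ROBOT

A 7-joint arm with a two-finger parallel gripper is mounted at the origin on the work surface. World frame = base frame: x ahead of the robot, y to its left, z up, the work surface at z = 0. Lengths are in m, angles in rad, forces in N, time in s.
With the tool pointing down it reaches from about 0.425 to 0.875 m from the base axis. Payload 9.9 kg.
Tool frame: the origin (TCP) lies at the very end of the fingers, on their centre line; the grasp point (between the pads) lies 19 mm behind it; z points along the fingers, y is the direction in which the jaws open and shut (so a half turn about z gives the same grasp; the last joint's range is limited). The gripper opens to 85 mm and grips with 20 to 120 N. Pads are 22 mm wide; open, the fingers measure 114 mm over their backs; the gripper's body (76 mm by 85 mm) begins 54 mm behind the grasp point. The pads swing forward as they close: fully open they stand 13 mm farther back than shut.
Start: joints at [-1.285, 0.576, 0.025, 1.437, -0.015, 1.129, -0.057], TCP at [0.244, 0.629, 0.231] pointing down, gripper open.
Joint ranges: [-2.76, 2.76], [-0.34, 2.15], [-1.52, 1.57], [0.19, 2.46], [-1.09, 4.23], [0.17, 1.99], [-2.82, 2.82]. Speed limits (rad/s): [2.22, 2.22, 3.01, 3.01, 3.14, 3.14, 3.14].

INTERFACE

Orientations are given as a 3x3 rotation matrix whose columns are the frame's x, y, z axes.
In Python, from workcell import robot gives the robot as it stands.
- The arm moves only by the shell command python3 -m crank 'ROWS' [OPENING] [FORCE]. ROWS is JSON, a list that holds one entry, the list of rows, each a list of 6 numbers: the shift along the tool's x, y, z as a fraction of full scale, then the turn, a rotation vector about the tool's x, y, z as a fraction of full scale. In form: [[[dx, dy, dz, wx, wy, wz], ...]]. A call has 1 to 5 rows; each row is the pose to reach, as a shift and turn from the pose commanded when the call began, along the tool's axes at that moment; what a row does not reach only later rows make up. Full scale, the value 1, is 0.12 m for a shift and 0.5 rad for a turn. A row lasts 1/8 s, in which the tool goes at most 62.5 mm and 10.7 degrees, less where a joint would pass 70% of its speed; a pose out of reach is approached as far as the arm can. A call with a number of a shift or a turn outside -1 to 1 is refused whole. A call with a gripper value outside its range is refused whole. OPENING is the closure, from 0 (fully open) to 1 (shut), set as the call begins (- or left out, the last holds). The fingers move at their own pace and stop on an object; FORCE is the grip in N (left out, the last holds). Time passes only in rows, so rows that repeat a pose let the fingers close. It gives the time, the measured TCP pose, the force and the opening at its end, in the units of the state.
- robot.get_state(): the state, without advancing time (a new reading comes with each control period).
- robot.snapshot(name): name is "scene" or "top" or "wrist"; returns a dict with "color" (420x560x3 uint8, red, green, blue), "mtx" (3x3 intrinsics, pixels), "position" and "rotation" of the camera in the world; the wrist camera has in their place "hand_eye" (4x4, takes a point from camera to tool coordinates, whose origin is the TCP and whose axes are the flange's). Camera axes: x right, y down, z forward; pixel columns grow to the right and rows downward; lengths in m; the calibration is good to about 2 mm. A picture is of the moment at which its call begins: read the wrist's pose just before it. There is no depth.
- robot.finish_job(): hands the job in, once; it reports no verdict.
The state is a dict: "time_s": time; "joint_positions": joint angles; "joint_vel": joint speeds; "tau": joint torques, N m; "position": TCP position; "ee_rot": TCP orientation; "force": force on the tool from outside, world axes, zero at the start; "ft_torque": the same for the moment, N m; "finger_gap": finger opening in m.
Only numpy, scipy, OpenCV 4.12 (cv2) and the standard library are available. Lean on these libraries where they do the work, as an engineer would, in place of code of your own. Each camera call takes 0.05 s, during which the arm holds its last target. There are 200 camera calls.

## Working session

There is one attempt and no reset: what is moved stays moved. The work goes in short steps, Python scripts to look and compute and a shell command to move; the robot and the scene stay as the last step left them, time stands still between calls to the robot, and variables do not carry over. Pictures are saved under pics/ and viewed, about 8 in all and at most 12, crops included, and the job is handed in when it is done.

```bash
mkdir -p pics; ls; python3 - <<'E'
from workcell import robot
import cv2,pickle
s=robot.get_state();print({k:s[k] for k in s if k!='tau'})
for n in("scene","top"):
    p=robot.snapshot(n);pickle.dump(p,open(f"pics/{n}0.pkl","wb"));cv2.imwrite(f"pics/{n}0.png",p["color"][:,:,::-1]);print(n,p["mtx"],p["position"],p["rotation"])
E
```

```text
pics
{'time_s': 0.0, 'joint_positions': array([-1.28479361,  0.57649118,  0.02482389,  1.43791002, -0.01502157,
        1.12899959, -0.05647977]), 'joint_vel': array([-1.13298362e-05,  1.43213668e-03, -3.77407459e-04,  6.09051726e-05,
        1.36908842e-03, -4.59689403e-04, -2.84871183e-04]), 'position': array([0.24377938, 0.62895482, 0.230469  ]), 'ee_rot': array([[-9.32421093e-01,  3.61373238e-01, -5.37097500e-04],
       [ 3.61373633e-01,  9.32419834e-01, -1.53293125e-03],
       [-5.31599670e-05, -1.62343031e-03, -9.99998681e-01]]), 'force': array([-0.25675003,  0.26701673,  0.22703164]), 'ft_torque': array([ 0.02653283, -0.0039808 , -0.00976681]), 'finger_gap': 0.08551674907549907}
scene [[405.96995377   0.         278.12199269]
 [  0.         405.96995377 208.51732293]
 [  0.           0.           1.        ]] [1.1997484  0.18301013 0.6360459 ] [[-0.34865419  0.58626994 -0.73125086]
 [ 0.93696848  0.19885444 -0.28730989]
 [-0.02302867 -0.7853308  -0.61864789]]
top [[384.00013223   0.         274.45619044]
 [  0.         384.00013223 210.88319411]
 [  0.           0.           1.        ]] [ 0.47425402 -0.07269636  0.93455568] [[ 7.03161994e-04 -9.95785534e-01  9.17097324e-02]
 [-9.99332190e-01  2.65072773e-03  3.64437738e-02]
 [-3.65332803e-02 -9.16741135e-02 -9.95118674e-01]]
```

View pics/scene0.png

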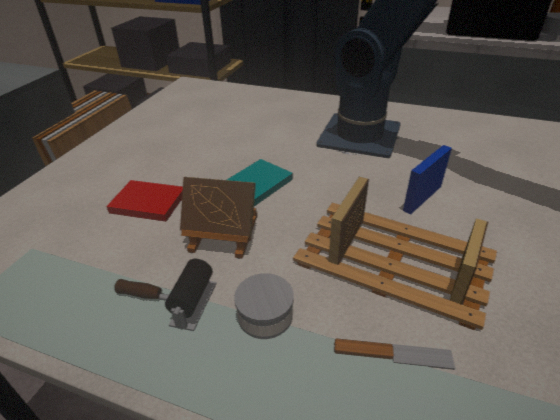

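View pics/top0.png

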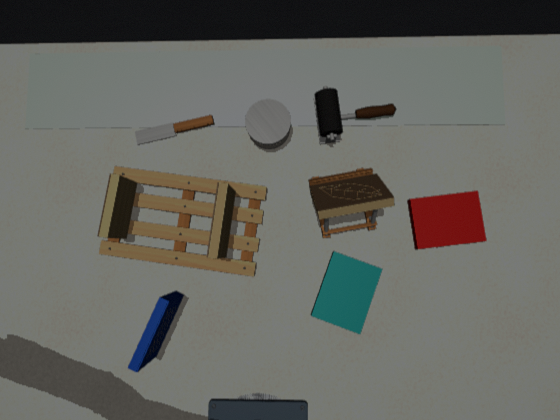

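Scene view: the brown leaf-carved block is on the easel at (218,208), and at (350,193) in the top view. The look-alikes are red (147,200), turquoise (260,180) and blue (428,180). Only the brown one sloping on the easel fits the description. The drying blocks are plywood-coloured, at top (115,205) and (221,218). I'll confirm this in one enlarged crop.

```bash
python3 - <<'E'
import cv2,numpy as np
a=cv2.imread("pics/top0.png");b=cv2.imread("pics/scene0.png")
A=cv2.resize(a[155:285,95:275],None,fx=4,fy=4,interpolation=cv2.INTER_CUBIC)[:, :]
B=cv2.resize(a[160:245,300:400],None,fx=4,fy=4,interpolation=cv2.INTER_CUBIC)
A=cv2.resize(A,(540,390));out=np.zeros((600,800,3),np.uint8)
out[:390,:540]=A; out[395:395+204,:240]=cv2.resize(B,(240,204));
C=cv2.resize(b[170:255,175:262],None,fx=2.9,fy=2.9,interpolation=cv2.INTER_CUBIC)[:246,:250];out[:C.shape[0],545:545+C.shape[1]]=C
D=cv2.resize(b[175:325,290:500],(280,200));out[395:595,245:525]=D
cv2.imwrite("pics/crop1.png",np.clip(out.astype(float)*1.8,0,255).astype(np.uint8))
E
```

```text
(no output)
```

View pics/crop1.png

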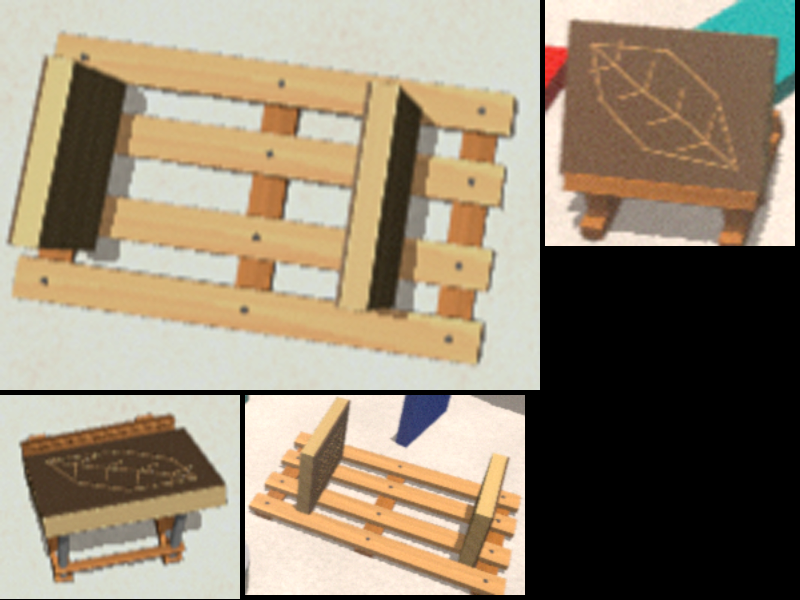

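The crop confirms the brown lino block with the carved leaf on the easel. On the board, the right-hand block is larger (dry_big) and the left-hand one is dry_small. Next I'll measure from these corners.

```bash
cat > h.py <<'E'
import numpy as np,pickle
T=pickle.load(open("pics/top0.pkl","rb"))
def ray(uv,z,P=T):
    d=P["rotation"]@np.linalg.solve(P["mtx"],[uv[0],uv[1],1.]);p=np.array(P["position"]);return p+d*(z-p[2])/d[2]
E
python3 - <<'E'
from h import *
np.set_printoptions(precision=4,suppress=True)
c1=lambda u,v:(95+u/3-.3,155+v/3-.3)
c2=lambda u,v:(300+u/2.4-.3,160+(v-395)/2.4-.3)
def rep(n,pts,z,c):
    p=np.array([ray(c(*q),zz) for q,zz in zip(pts,z if np.ndim(z) else [z]*4)]);print(n,"ctr",p.mean(0));print(p[:,:2]);
    for i in range(4):
        d=p[(i+1)%4]-p[i];print("  side",np.linalg.norm(d),np.degrees(np.arctan2(d[1],d[0])))
    return p
rep("board",[(58,35),(518,95),(480,362),(12,296)],.018,c1)
rep("small",[(45,55),(76,60),(41,248),(8,245)],.118,c1)
rep("big",[(370,80),(400,86),(371,308),(338,303)],.138,c1)
rep("blk",[(45,520),(228,490),(183,428),(22,455)],[.142,.142,.044,.044],c2)
rep("edge",[(45,520),(228,490),(228,503),(48,537)],[.142,.142,.129,.129],c2)
E
```

```text
board ctr [0.5376 0.1818 0.018 ]
[[ 0.6699  0.3563]
 [ 0.6182 -0.022 ]
 [ 0.4056  0.0075]
 [ 0.4568  0.3855]]
  side 0.3817469544445184 -97.77676960401679
  side 0.21464402745889866 172.09912760824454
  side 0.38136342178388855 82.27904724950487
  side 0.21501505884696154 -7.798408693850492
small ctr [0.563  0.3174 0.118 ]
[[0.6338 0.3185]
 [0.6299 0.2954]
 [0.4931 0.3157]
 [0.4952 0.34  ]]
  side 0.02345918096430637 -99.42691326866455
  side 0.13833751507154035 171.5454973281374
  side 0.024344193045250342 84.91191527274579
  side 0.14016771722466426 -8.800477128481479
big ctr [0.5306 0.0747 0.138 ]
[[0.6106 0.0757]
 [0.6062 0.0544]
 [0.4512 0.0727]
 [0.4546 0.0957]]
  side 0.02171479557413623 -101.63919547461009
  side 0.15601991568881018 173.26389700391857
  side 0.023265735000948674 81.60850181529838
  side 0.15721214614123205 -7.3267722977058
blk ctr [ 0.5941 -0.2057  0.093 ]
[[ 0.5452 -0.1346]
 [ 0.5706 -0.2911]
 [ 0.6432 -0.2765]
 [ 0.6176 -0.1205]]
  side 0.15853039914730424 -80.77946589354988
  side 0.12285492190480511 11.29980175008341
  side 0.15811162553240748 99.3424236762223
  side 0.12264402922003056 -169.01616782799303
edge ctr [ 0.552  -0.2145  0.1355]
[[ 0.5452 -0.1346]
 [ 0.5706 -0.2911]
 [ 0.5608 -0.2943]
 [ 0.5314 -0.1381]]
  side 0.15853039914730424 -80.77946589354988
  side 0.016606708954077752 -161.57413160843493
  side 0.15899977197339907 100.63381246087823
  side 0.019234086721399483 14.206724464770025
```

```bash
cat >> h.py <<'E'
from scipy.spatial.transform import Rotation as Ro, Slerp
def N(v): v=np.array(v,float); return v/np.linalg.norm(v)
az=np.radians(9.8); a=np.radians(55); H=np.array([np.cos(az),np.sin(az),0]);Z=np.array([0,0,1.])
zb=-np.cos(a)*H+np.sin(a)*Z; yb=np.sin(a)*H+np.cos(a)*Z
edge=np.array([.552,-.2145,.1355])
def mk(y,z): return np.column_stack([np.cross(y,z),y,z])
Rg=mk(yb,-zb); Rup=mk(H,-Z)
b=np.radians(82.2); U=np.array([np.cos(b),np.sin(b),0]); Rp=mk(U,-Z)
place=np.array([.5376,.1818,0])+.0154*U
def plan(wps,start=None):
    from workcell import robot
    s=robot.get_state(); p,R=(np.array(s["position"]),np.array(s["ee_rot"])) if start is None else start
    for P,Q in wps:
        d=R.T@(P-p)/.12; w=Ro.from_matrix(R.T@Q).as_rotvec()/.5
        n=max(1,int(np.ceil(max(abs(d).max(),abs(w).max(),np.linalg.norm(d)*.12/.2)-1e-6)))
        sl=Slerp([0,1],Ro.from_matrix([R,Q]))
        for i in range(n):
            p1=p+(P-p)/(n-i); R1=sl((i+1)/n).as_matrix()
            print(np.round(np.r_[R.T@(p1-p)/.12,Ro.from_matrix(R.T@R1).as_rotvec()/.5],2).tolist(),'->',p1.round(3))
            p,R=p1,R1
E
python3 - <<'E'
from h import *
from workcell import robot
R0=np.array(robot.get_state()["ee_rot"])
plan([(np.array([.42,.46,.25]),mk(N([.6,.8,0]),-Z)),(np.array([.55,.2,.26]),mk(N([.8,.6,0]),-Z)),(np.array([.52,-.05,.26]),mk(N([.98,.2,0]),-Z)),(edge-.055*(-zb)+.02*Z,Rg),(edge-.03*(-zb),Rg)])
E
```

```text
[-0.94, -0.39, -0.08, -0.0, 0.0, 0.27] -> [0.332 0.545 0.24 ]
[-0.98, -0.26, -0.08, -0.0, 0.0, 0.27] -> [0.42 0.46 0.25]
[-0.72, -0.36, -0.03, -0.0, 0.0, 0.19] -> [0.463 0.373 0.253]
[-0.75, -0.29, -0.03, -0.0, 0.0, 0.19] -> [0.507 0.287 0.257]
[-0.78, -0.22, -0.03, -0.0, 0.0, 0.19] -> [0.55 0.2  0.26]
[-0.76, -0.73, 0.0, 0.0, 0.0, 0.44] -> [0.535 0.075 0.26 ]
[-0.9, -0.54, 0.0, 0.0, 0.0, 0.44] -> [ 0.52 -0.05  0.26]
[-0.69, -0.14, 0.25, -0.61, -0.01, 0.03] -> [ 0.52  -0.135  0.23 ]
[-0.7, -0.2, 0.2, -0.61, -0.01, 0.03] -> [ 0.521 -0.22   0.201]
[-0.0, -0.1, 0.34, 0.0, -0.0, -0.0] -> [ 0.535 -0.217  0.16 ]
```

```bash

python3 -m crank '[[[-0.47,-0.2,-0.04,0,0,0.13],[-0.94,-0.39,-0.08,0,0,0.27],[-0.94,-0.39,-0.08,0,0,0.27]]]' 0.3 40 | tail -c 600
python3 -m crank '[[[-0.49,-0.13,-0.04,0,0,0.13],[-0.98,-0.26,-0.08,0,0,0.27],[-0.98,-0.26,-0.08,0,0,0.27]]]' >/dev/null
python3 -m crank '[[[-0.36,-0.18,-0.02,0,0,0.1],[-0.72,-0.36,-0.03,0,0,0.19],[-0.72,-0.36,-0.03,0,0,0.19]]]' >/dev/null
python3 -m crank '[[[-0.38,-0.15,-0.02,0,0,0.1],[-0.75,-0.29,-0.03,0,0,0.19],[-0.75,-0.29,-0.03,0,0,0.19]]]' | tail -c 600
python3 - <<'E'
from h import *
plan([(np.array([.55,.2,.26]),mk(N([.8,.6,0]),-Z)),(np.array([.52,-.05,.26]),mk(N([.98,.2,0]),-Z)),(edge-.055*(-zb)+.02*Z,Rg)])
E
```

```text
time_s: 0.48
position: [0.3378, 0.5405, 0.2414]
ee_rot: [[-0.871, 0.492, 0.003], [0.492, 0.871, -0.002], [-0.004, -0.0, -1.0]]
force: [-0.2, 0.9, 0.2]
finger_gap: 0.0598
time_s: 1.6
position: [0.5082, 0.2861, 0.2577]
ee_rot: [[-0.672, 0.74, 0.001], [0.74, 0.672, -0.001], [-0.001, -0.0, -1.0]]
force: [-0.4, 1.1, -1.0]
finger_gap: 0.06
[-0.77, -0.22, -0.02, -0.0, 0.0, 0.19] -> [0.55 0.2  0.26]
[-0.76, -0.73, -0.0, -0.0, -0.0, 0.44] -> [0.535 0.075 0.26 ]
[-0.9, -0.54, -0.0, -0.0, -0.0, 0.44] -> [ 0.52 -0.05  0.26]
[-0.69, -0.14, 0.25, -0.61, -0.01, 0.03] -> [ 0.52  -0.135  0.23 ]
[-0.7, -0.2, 0.2, -0.61, -0.01, 0.03] -> [ 0.521 -0.22   0.201]
```

Tracking is accurate, so I'll continue to the pre-grasp and look with the wrist camera.

```bash

python3 -m crank '[[[-0.39,-0.11,-0.01,0,0,0.1],[-0.77,-0.22,-0.02,0,0,0.19],[-0.77,-0.22,-0.02,0,0,0.19]]]' >/dev/null
python3 -m crank '[[[-0.38,-0.36,0,0,0,0.22],[-0.76,-0.73,0,0,0,0.44],[-0.76,-0.73,0,0,0,0.44]]]' >/dev/null
python3 -m crank '[[[-0.45,-0.27,0,0,0,0.22],[-0.9,-0.54,0,0,0,0.44],[-0.9,-0.54,0,0,0,0.44]]]' >/dev/null
python3 -m crank '[[[-0.35,-0.07,0.12,-0.3,0,0.02],[-0.69,-0.14,0.25,-0.61,-0.01,0.03],[-0.69,-0.14,0.25,-0.61,-0.01,0.03]]]' >/dev/null
python3 -m crank '[[[-0.35,-0.1,0.1,-0.3,0,0.02],[-0.7,-0.2,0.2,-0.61,-0.01,0.03],[-0.7,-0.2,0.2,-0.61,-0.01,0.03],[-0.7,-0.2,0.2,-0.61,-0.01,0.03]]]'
python3 - <<'E'
from h import *
from workcell import robot
import cv2
plan([(edge-.055*(-zb)+.02*Z,Rg),(edge+.047*(-zb),Rg)])
s=robot.get_state();w=robot.snapshot("wrist")
pickle.dump((s,w),open("pics/w1.pkl","wb"))
M=np.eye(4);M[:3,:3]=s["ee_rot"];M[:3,3]=s["position"];C=M@w["hand_eye"]
# predicted corners of the upper edge (lino / back side)
xl=np.cross(yb,zb);im=w["color"][:,:,::-1].copy()
for e in(-.08,.08):
  for t in(-.0115,.0115):
    q=C[:3,:3].T@(edge+e*xl+t*yb-C[:3,3]);uv=w["mtx"]@q/q[2];print(uv[:2].round(1))
    cv2.circle(im,(int(uv[0]),int(uv[1])),3,(0,0,255),1)
cv2.imwrite("pics/w1.png",im)
E
```

```text
time_s: 3.6
position: [0.5286, -0.2012, 0.2007]
ee_rot: [[-0.193, 0.82, 0.539], [0.981, 0.154, 0.117], [0.013, 0.552, -0.834]]
force: [0.7, 0.2, -0.2]
finger_gap: 0.0598
[-0.14, -0.08, -0.05, -0.05, -0.05, 0.02] -> [ 0.521 -0.22   0.201]
[-0.0, -0.1, 0.99, -0.0, -0.0, -0.0] -> [ 0.579 -0.21   0.097]
[237.  132.7]
[271.  133.2]
[241.6 336.7]
[270.1 337.5]
```

View pics/w1.png

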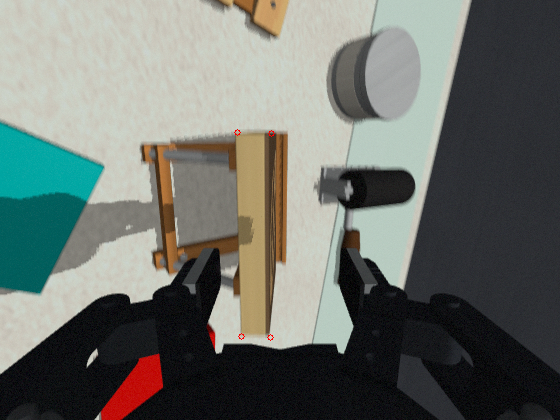

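The wrist view shows the block's upper edge, with ends at (238–268, 133) and (243–270, 335). This matches my predicted corners to about 1–2 px. The easel opening is clear for the rear finger, so I'll correct the pose and advance.

```bash

python3 -m crank '[[[-0.14,-0.08,-0.05,-0.05,-0.05,0.02],[-0.14,-0.08,-0.05,-0.05,-0.05,0.02],[-0.14,-0.08,-0.05,-0.05,-0.05,0.02]]]' 
python3 - <<'E'
from h import *
plan([(edge+.047*(-zb),Rg)])
E
```

```text
time_s: 4.03
position: [0.5197, -0.2208, 0.2005]
ee_rot: [[-0.169, 0.809, 0.562], [0.986, 0.141, 0.094], [-0.003, 0.57, -0.822]]
force: [0.5, 0.5, -0.8]
finger_gap: 0.0598
[0.01, -0.08, 0.99, -0.01, 0.01, 0.0] -> [ 0.579 -0.21   0.097]
```

```bash

python3 -m crank '[[[0.01,-0.08,0.25,0,0,0],[0.01,-0.08,0.5,-0.01,0.01,0],[0.01,-0.08,0.75,-0.01,0.01,0],[0.01,-0.08,0.99,-0.01,0.01,0],[0.01,-0.08,0.99,-0.01,0.01,0]]]' 
python3 - <<'E'
from h import *
plan([(edge+.047*(-zb),Rg)])
E
```

```text
time_s: 4.65
position: [0.5877, -0.2265, 0.1233]
ee_rot: [[-0.194, 0.83, 0.522], [0.98, 0.146, 0.132], [0.033, 0.538, -0.843]]
force: [-0.9, -0.1, -0.5]
finger_gap: 0.0596
[0.14, -0.16, 0.16, -0.09, -0.08, 0.0] -> [ 0.579 -0.21   0.097]
```

```bash

python3 - <<'E'
from workcell import robot
s=robot.get_state();print(s["joint_positions"].round(3),s["joint_vel"].round(3))
E
python3 -m crank '[[[0.0,-0.12,0,-0.05,-0.05,0],[0.0,-0.12,0,-0.05,-0.05,0]]]' 
python3 - <<'E'
from h import *
from workcell import robot
s=robot.get_state();print(s["joint_positions"].round(3),s["joint_vel"].round(3))
plan([(edge+.047*(-zb),Rg)])
E
```

```text
[ 0.793  0.553 -0.416  2.109 -1.085  0.173  1.711] [ 0.046 -0.04  -0.02   0.04  -0.003 -0.002  0.009]
time_s: 4.9
position: [0.5771, -0.2389, 0.1291]
ee_rot: [[-0.186, 0.827, 0.531], [0.982, 0.143, 0.121], [0.025, 0.544, -0.839]]
force: [0.6, 0.4, 0.7]
finger_gap: 0.0598
[ 0.839  0.542 -0.437  2.12  -1.085  0.173  1.731] [-0.004  0.005 -0.007 -0.007 -0.002  0.002 -0.007]
[0.23, -0.1, 0.26, -0.07, -0.06, -0.0] -> [ 0.579 -0.21   0.097]
```

The joints explain the miss: q5 and q6 are at their limits, because the tool needs to point left of the forearm. The jaws stay parallel to the block if I lean the tool within the block's plane, about 30° towards -y. That brings q5 positive, where its range is long. I'll retract, go over in stages and watch the joints.

```bash
cat >> h.py <<'E'
L=np.cross(H,Z); L=L if L[1]<0 else -L
def tilt(y,z,phi,l=L):  # lean the tool by phi (deg) toward l, jaws kept
    p=np.radians(phi); return mk(y,np.cos(p)*z+np.sin(p)*l)
def J():
    from workcell import robot
    s=robot.get_state();print("J",s["joint_positions"].round(2))
E
python3 -m crank '[[[0,0,-0.5,0,0,0],[0,0,-1,0,0,0],[0,0,-1,0.1,0,0]]]' >/dev/null
python3 - <<'E'
from h import *
J()
plan([(np.array([.5,-.2,.27]),Rup),(np.array([.5,-.2,.27]),tilt(H,-Z,30)),(np.array([.5,-.2,.25]),tilt(yb,-zb,30))])
E
```

```text
J [ 0.68  0.3  -0.09  2.08 -0.77  0.52  1.41]
[0.24, 0.07, -0.13, 0.53, -0.02, 0.01] -> [ 0.506 -0.228  0.252]
[0.24, 0.03, -0.15, 0.53, -0.02, 0.01] -> [ 0.5  -0.2   0.27]
[0.0, 0.0, 0.0, -0.0, -0.52, 0.0] -> [ 0.5  -0.2   0.27]
[0.0, 0.0, 0.0, -0.0, -0.52, -0.0] -> [ 0.5  -0.2   0.27]
[0.04, 0.0, 0.07, -0.53, -0.0, 0.31] -> [ 0.5  -0.2   0.26]
[0.04, -0.03, 0.07, -0.53, 0.0, 0.31] -> [ 0.5  -0.2   0.25]
```

```bash

python3 -m crank '[[[0.12,0.03,-0.07,0.27,0,0],[0.24,0.07,-0.13,0.53,-0.02,0.01],[0.24,0.07,-0.13,0.53,-0.02,0.01]]]' >/dev/null
python3 -m crank '[[[0.12,0.01,-0.07,0.27,0,0],[0.24,0.03,-0.15,0.53,-0.02,0.01],[0.24,0.03,-0.15,0.53,-0.02,0.01]]]' >/dev/null
python3 -c "from h import *;J()"
python3 -m crank '[[[0,0,0,0,-0.26,0],[0,0,0,0,-0.52,0],[0,0,0,0,-0.52,0]]]' >/dev/null
python3 -m crank '[[[0,0,0,0,-0.26,0],[0,0,0,0,-0.52,0],[0,0,0,0,-0.52,0],[0,0,0,0,-0.52,0]]]' 
python3 - <<'E'
from h import *
J()
plan([(np.array([.5,-.2,.27]),tilt(H,-Z,30)),(np.array([.5,-.2,.25]),tilt(yb,-zb,30))])
E
```

```text
J [ 0.13  0.35  0.22  1.74 -0.1   1.07  0.57]
time_s: 6.9
position: [0.5008, -0.2, 0.2663]
ee_rot: [[-0.15, 0.986, 0.077], [0.861, 0.168, -0.48], [-0.486, -0.006, -0.874]]
force: [-0.8, -0.0, 0.4]
finger_gap: 0.0601
J [-0.35  0.31  0.41  1.97  0.51  0.84 -0.13]
[-0.01, -0.01, -0.03, -0.01, -0.03, 0.0] -> [ 0.5  -0.2   0.27]
[0.04, 0.0, 0.07, -0.53, -0.0, 0.31] -> [ 0.5  -0.2   0.26]
[0.04, -0.03, 0.07, -0.53, -0.0, 0.31] -> [ 0.5  -0.2   0.25]
```

```bash

python3 -m crank '[[[0.02,0,0.03,-0.27,0,0.15],[0.04,0,0.07,-0.53,0,0.31],[0.04,0,0.07,-0.53,0,0.31]]]' >/dev/null
python3 -c "from h import *;J()"
python3 -m crank '[[[0.02,-0.01,0.03,-0.27,0,0.15],[0.04,-0.03,0.07,-0.53,0,0.31],[0.04,-0.03,0.07,-0.53,0,0.31],[0.04,-0.03,0.07,-0.53,0,0.31]]]' 
python3 - <<'E'
from h import *
J()
R=tilt(yb,-zb,30);G=edge-.026*zb
plan([(G-.071*R[:,2],R),(G+.019*R[:,2],R)])
E
```

```text
J [-0.45  0.21  0.53  2.21  0.78  0.47 -0.52]
time_s: 7.78
position: [0.5044, -0.2171, 0.2561]
ee_rot: [[0.136, 0.842, 0.522], [0.879, 0.14, -0.456], [-0.457, 0.52, -0.721]]
force: [0.1, -0.6, -0.2]
finger_gap: 0.0596
J [-0.43  0.2   0.55  2.4   1.8   0.33 -1.63]
[0.62, -0.21, 0.51, -0.11, 0.09, 0.06] -> [ 0.526 -0.183  0.165]
[0.0, -0.0, 0.75, -0.0, 0.0, -0.0] -> [ 0.578 -0.22   0.101]
```

```bash

python3 -m crank '[[[0.31,-0.1,0.2,-0.05,0.04,0.03],[0.62,-0.21,0.4,-0.11,0.09,0.06],[0.62,-0.21,0.4,-0.11,0.09,0.06],[0.62,-0.21,0.51,-0.11,0.09,0.06],[0.62,-0.21,0.51,-0.11,0.09,0.06]]]' 
python3 - <<'E'
from h import *
J()
R=tilt(yb,-zb,30);G=edge-.026*zb
plan([(G-.071*R[:,2],R),(G+.019*R[:,2],R)])
E
```

```text
time_s: 8.4
position: [0.5262, -0.1823, 0.1443]
ee_rot: [[0.051, 0.867, 0.496], [0.866, 0.209, -0.455], [-0.498, 0.453, -0.74]]
force: [-0.1, 0.7, -0.9]
finger_gap: 0.0595
J [ 0.46  0.53 -0.78  2.45  1.84  0.95 -1.75]
[-0.09, 0.07, -0.12, -0.18, 0.07, 0.24] -> [ 0.526 -0.183  0.165]
[0.0, -0.0, 0.75, 0.0, 0.0, 0.0] -> [ 0.578 -0.22   0.101]
```

The q4 limit interferes with that retreat, because the wrist gets too close in. Before guessing further, I'll fit a kinematic model to logged joint/pose pairs, so I can check which lean angle is reachable.

```bash
cat > kin.py <<'E'
import numpy as np
from scipy.spatial.transform import Rotation as Ro
from scipy.optimize import least_squares
AX='zyzyzyz'
def fk(q,sg,p):  # p: base yaw, tool yaw, offsets (x,z) after each of joints 1..7
    R=Ro.from_euler('z',p[0]);o=np.zeros(3);k=2
    for i in range(7):
        R=R*Ro.from_euler(AX[i],sg[i]*q[i])
        if i%2==1: o=o+R.apply([p[k],0,p[k+1]]);k+=2   # after j2, j4, j6
        if i==0: o=o+R.apply([0,0,p[8]])
    return o,(R*Ro.from_euler('z',p[1])).as_matrix()
E
cat > fit.py <<'E'
from kin import *
import pickle,itertools
from workcell import robot
s0=dict(joint_positions=np.array([-1.28479361,.57649118,.02482389,1.43791002,-.01502157,1.12899959,-.05647977]),position=np.array([.24377938,.62895482,.230469]),ee_rot=np.array([[-.932421,.361373,-.000537],[.361374,.93242,-.001533],[-.000053,-.001623,-.999999]]))
S=[s0,pickle.load(open("pics/w1.pkl","rb"))[0],robot.get_state()]
S=[tuple(np.array(s[k]) for k in("joint_positions","position","ee_rot")) for s in S]
best=[]
for sg in itertools.product([1,-1],repeat=7):
    if sg[1]<0: continue
    def f(p): 
        r=[]
        for q,P,R in S:
            o,Q=fk(q,sg,p);r+=list(o-P)+list((Q-R).ravel()*.2)
        return r
    for t0 in(0,3.14):
        for b0 in(0,3.14):
            x=least_squares(f,[b0,t0,0,.35,0,.35,0,.2,.3],max_nfev=40);best.append((x.cost,sg,x.x))
best.sort(key=lambda t:t[0]);
for b in best[:4]:print(b[0],b[1],b[2].round(3))
pickle.dump(best[0],open("kin.pkl","wb"))
E
python3 fit.py
```

```text
0.00015021922861971183 (-1, 1, -1, 1, -1, 1, -1) [-0.064  1.516  0.012  0.617 -0.019  0.38   0.023  0.304  0.168]
0.00015021922861971218 (-1, 1, -1, 1, -1, 1, -1) [-0.064  1.516  0.012  0.617 -0.019  0.38   0.023  0.304  0.168]
0.022018652873427007 (1, 1, -1, 1, -1, 1, 1) [-0.635  5.158  2.368 -3.032 -0.804 -0.701  0.72  -1.42   1.624]
0.02201865287347041 (1, 1, -1, 1, -1, 1, 1) [-0.635 -1.126  2.368 -3.032 -0.804 -0.701  0.72  -1.42   1.624]
```

```bash
cat >> kin.py <<'E'
import pickle,os
lo=np.array([-2.76,-.34,-1.52,.19,-1.09,.17,-2.82])+.04;hi=np.array([2.76,2.15,1.57,2.46,4.23,1.99,2.82])-.04
def ik(P,R,seeds=None,n=40,reg=0.0):
    c,sg,p=pickle.load(open("kin.pkl","rb"));rng=np.random.default_rng(0);out=[]
    for q0 in (seeds if seeds is not None else [rng.uniform(lo,hi) for _ in range(n)]):
        q0=np.clip(q0,lo+1e-3,hi-1e-3)
        def f(q):
            o,Q=fk(q,sg,p);return np.r_[(o-P),(Q-R).ravel()*.2,reg*(q-q0)]
        x=least_squares(f,q0,bounds=(lo,hi),max_nfev=60);out.append((np.sqrt(2*x.cost),x.x))
    out.sort(key=lambda t:t[0]);return out
E
cat > t.py <<'E'
from h import *; from kin import *
for phi in(-20,0,15,20,25,30,40):
    R=tilt(yb,-zb,phi);G=edge-.026*zb
    Rq=tilt(U,-Z,phi,np.array([np.cos(np.radians(-7.8)),np.sin(np.radians(-7.8)),0]))
    Gp=place+Z*(.138-.026)
    for nm,P,Q in(("grasp",G+.019*R[:,2],R),("pre",G-.05*R[:,2],R),("place",Gp+.019*Rq[:,2],Rq)):
        for fl in(0,1):
            QQ=Q.copy(); 
            if fl: QQ[:,:2]*=-1
            o=ik(P,QQ,n=10);print(phi,nm,fl,[(round(e,3),q.round(1).tolist()) for e,q in o[:2]])
E
time python3 t.py
```

```text
-20 grasp 0 [(np.float64(0.0), [1.1, 0.8, -1.0, 2.0, 0.2, 0.3, 0.5]), (np.float64(0.0), [1.2, 1.1, -1.5, 2.0, 1.0, 0.6, -0.3])]
-20 grasp 1 [(np.float64(0.0), [1.0, 0.7, -0.7, 2.0, -0.6, 0.4, -1.8]), (np.float64(0.0), [1.0, 0.7, -0.7, 2.0, -0.6, 0.4, -1.8])]
-20 pre 0 [(np.float64(0.0), [1.3, 1.0, -1.5, 2.0, 0.8, 0.6, -0.1]), (np.float64(0.0), [1.3, 0.8, -1.1, 2.0, 0.1, 0.5, 0.6])]
-20 pre 1 [(np.float64(0.0), [0.7, 0.6, 0.0, 2.0, -1.0, 0.8, -1.3]), (np.float64(0.0), [0.9, 0.6, -0.4, 2.0, -0.9, 0.7, -1.5])]
-20 place 0 [(np.float64(0.0), [0.1, 0.9, -1.0, 1.7, 0.5, 1.2, 0.5]), (np.float64(0.0), [-0.1, 0.7, -0.4, 1.7, 0.1, 1.1, 0.9])]
-20 place 1 [(np.float64(0.0), [0.0, 0.8, -0.7, 1.7, 0.3, 1.1, -2.5]), (np.float64(0.0), [-0.6, 0.7, 0.5, 1.7, -0.5, 1.2, -1.6])]
0 grasp 0 [(np.float64(0.0), [1.0, 0.7, -0.9, 2.3, 2.2, 0.3, -1.6]), (np.float64(0.0), [1.1, 0.7, -1.1, 2.3, 1.9, 0.4, -1.4])]
0 grasp 1 [(np.float64(0.0), [1.0, 0.7, -1.0, 2.3, 2.1, 0.3, 1.6]), (np.float64(0.0), [0.7, 0.6, -0.2, 2.3, 4.2, 0.3, -0.4])]
0 pre 0 [(np.float64(0.0), [1.1, 0.6, -1.1, 2.3, 1.5, 0.2, -1.0]), (np.float
[... 3612 characters left out ...]
, 1.9, 1.9, -1.7])]
40 grasp 1 [(np.float64(0.003), [0.7, 1.1, -1.5, 2.4, 1.9, 1.9, 1.4]), (np.float64(0.003), [0.7, 1.1, -1.5, 2.4, 1.9, 1.9, 1.4])]
40 pre 0 [(np.float64(0.02), [0.6, 1.0, -1.5, 2.4, 1.7, 1.8, -1.8]), (np.float64(0.02), [0.6, 1.0, -1.5, 2.4, 1.7, 1.8, -1.8])]
40 pre 1 [(np.float64(0.02), [0.6, 1.0, -1.5, 2.4, 1.7, 1.8, 1.3]), (np.float64(0.02), [0.6, 1.0, -1.5, 2.4, 1.7, 1.8, 1.3])]
40 place 0 [(np.float64(0.0), [-0.3, 0.6, -0.5, 2.4, 2.0, 0.8, -1.2]), (np.float64(0.0), [0.0, 0.9, -1.3, 2.4, 1.8, 1.4, -0.9])]
40 place 1 [(np.float64(0.0), [0.0, 1.0, -1.5, 2.4, 1.7, 1.6, 2.2]), (np.float64(0.0), [-0.4, 0.6, -0.5, 2.4, 2.0, 0.8, 1.9])]
real	0m6.714s
user	0m7.260s
sys	0m0.064s
```

The model shows that a lean of about 8° is comfortable on the elbow branch I'm already in, for the grasp, pre-grasp and place poses. I'll go to that pre-grasp.

```bash
python3 - <<'E'
from h import *
R=tilt(yb,-zb,8);G=edge-.026*zb
plan([(G-.06*R[:,2]+.02*Z,R),(G-.05*R[:,2],R),(G+.019*R[:,2],R)])
E
```

```text
[-0.35, 0.14, -0.11, -0.22, 0.84, 0.21] -> [ 0.532 -0.21   0.183]
[0.02, -0.1, 0.22, 0.0, -0.0, -0.0] -> [ 0.538 -0.21   0.155]
[0.0, -0.0, 0.57, 0.0, 0.0, 0.0] -> [ 0.578 -0.213  0.099]
```

```bash

python3 -m crank '[[[-0.1,0.07,-0.11,-0.05,0.2,0.05],[-0.2,0.14,-0.11,-0.11,0.4,0.1],[-0.35,0.14,-0.11,-0.22,0.84,0.21],[-0.35,0.14,-0.11,-0.22,0.84,0.21],[-0.35,0.14,-0.11,-0.22,0.84,0.21]]]' 
python3 - <<'E'
from h import *
J()
R=tilt(yb,-zb,8);G=edge-.026*zb
plan([(G-.05*R[:,2],R),(G+.019*R[:,2],R)])
E
```

```text
time_s: 9.02
position: [0.5318, -0.2147, 0.1835]
ee_rot: [[-0.082, 0.807, 0.585], [0.99, 0.133, -0.045], [-0.114, 0.575, -0.81]]
force: [-0.5, 0.7, 1.2]
finger_gap: 0.0597
J [ 1.08  0.43 -0.87  2.3   1.98  0.18 -1.46]
[0.06, -0.09, 0.22, 0.0, 0.01, -0.01] -> [ 0.538 -0.21   0.155]
[0.0, -0.0, 0.57, -0.0, 0.0, -0.0] -> [ 0.578 -0.213  0.099]
```

```bash

python3 -m crank '[[[0.06,-0.09,0.11,0,0.01,-0.01],[0.06,-0.09,0.22,0,0.01,-0.01],[0.06,-0.09,0.22,0,0.01,-0.01]]]' 
python3 - <<'E'
from h import *
J()
R=tilt(yb,-zb,8);G=edge-.026*zb
plan([(G+.019*R[:,2],R)])
E
```

```text
time_s: 9.4
position: [0.5381, -0.2025, 0.1536]
ee_rot: [[-0.101, 0.807, 0.582], [0.989, 0.145, -0.03], [-0.109, 0.573, -0.813]]
force: [-0.5, 0.8, -0.2]
finger_gap: 0.0596
J [ 1.09  0.53 -0.97  2.33  2.06  0.31 -1.53]
[-0.07, -0.01, 0.57, -0.0, -0.02, 0.01] -> [ 0.578 -0.213  0.099]
```

```bash

python3 -m crank '[[[-0.07,-0.01,0.15,0,-0.02,0.01],[-0.07,-0.01,0.3,0,-0.02,0.01],[-0.07,-0.01,0.45,0,-0.02,0.01],[-0.07,-0.01,0.57,0,-0.02,0.01],[-0.07,-0.01,0.57,0,-0.02,0.01]]]' 
python3 - <<'E'
from h import *
from workcell import robot
import cv2
J()
R=tilt(yb,-zb,8);G=edge-.026*zb
plan([(G+.019*R[:,2],R)])
w=robot.snapshot("wrist");s=robot.snapshot("scene")
o=np.hstack([cv2.resize(w["color"],(400,300)),cv2.resize(s["color"][130:280,120:320],(400,300))])
cv2.imwrite("pics/g1.png",np.clip(o[:,:,::-1]*1.5,0,255).astype(np.uint8))
E
```

```text
time_s: 10.02
position: [0.577, -0.2124, 0.0979]
ee_rot: [[-0.092, 0.808, 0.582], [0.989, 0.14, -0.039], [-0.113, 0.572, -0.812]]
force: [0.3, 0.1, -0.3]
finger_gap: 0.0599
J [ 1.03  0.71 -0.98  2.29  2.15  0.48 -1.57]
[-0.0, 0.01, -0.0, -0.0, -0.0, 0.0] -> [ 0.578 -0.213  0.099]
```

View pics/g1.png

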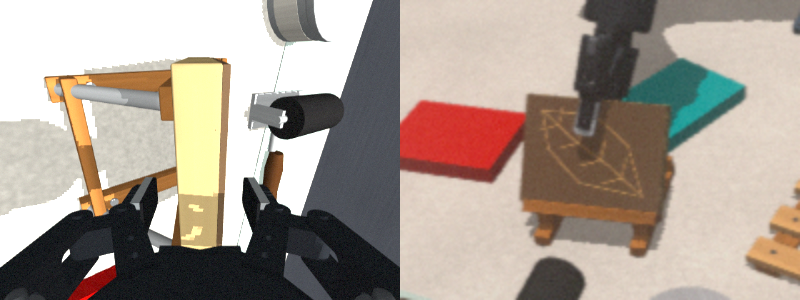

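The fingers straddle the block's upper edge at its middle: one in front of the lino at right-panel (588,125), one behind. No force is showing, so I'll close.

```bash

python3 -m crank '[[[0,0,0,0,0,0],[0,0,0,0,0,0],[0,0,0,0,0,0],[0,0,0,0,0,0],[0,0,0,0,0,0]]]' 1 60
python3 - <<'E'
from h import *
from kin import *
R=tilt(yb,-zb,8);G=edge-.026*zb
g=lambda R,c:c+.019*R[:,2]
plan([(g(R,G)+.07*Z,R),(np.array([.565,-.2,.22]),tilt(H,-Z,8))])
E
```

```text
time_s: 10.75
position: [0.5771, -0.2127, 0.0994]
ee_rot: [[-0.092, 0.807, 0.584], [0.989, 0.142, -0.04], [-0.115, 0.574, -0.811]]
force: [-2.5, -0.4, 8.1]
finger_gap: 0.0224
[-0.07, 0.34, -0.47, 0.0, -0.0, 0.0] -> [ 0.578 -0.213  0.169]
[0.03, 0.09, -0.21, 0.6, -0.0, -0.09] -> [ 0.571 -0.206  0.194]
[0.03, 0.02, -0.22, 0.6, 0.0, -0.09] -> [ 0.565 -0.2    0.22 ]
```

```bash
cat > path.py <<'E'
from h import *; from kin import *
from workcell import robot
s=robot.get_state();q=s["joint_positions"]
L8=np.array([np.cos(b-np.pi/2),np.sin(b-np.pi/2),0]);RP=tilt(U,-Z,8,L8)
yaw=lambda d:Ro.from_euler('z',d,degrees=True).as_matrix()
R0=tilt(yb,-zb,8);R1=tilt(H,-Z,8);G=edge-.026*zb
W=[(G+.019*R0[:,2]+.07*Z,R0),(np.array([.565,-.21,.25]),R1),(np.array([.575,-.1,.29]),yaw(24)@R1),(np.array([.57,.03,.29]),yaw(48)@R1),(place+.019*RP[:,2]+Z*.28,RP),(place+.019*RP[:,2]+Z*.115,RP)]
if __name__=="__main__":
    for P,R in W:
        e,q=ik(P,R,[q],reg=.003)[0];print(round(e,4),q.round(2),P.round(3))
    plan(W)
E
python3 path.py
```

```text
0.0013 [ 0.91  0.49 -0.86  2.25  1.92  0.25 -1.49] [ 0.578 -0.213  0.169]
0.0061 [ 0.86  0.7  -1.3   1.67  0.84  1.37 -0.42] [ 0.565 -0.21   0.25 ]
0.0009 [ 0.74  0.69 -1.43  1.67  0.83  1.43 -0.21] [ 0.575 -0.1    0.29 ]
0.0008 [ 0.56  0.68 -1.48  1.71  0.83  1.4  -0.04] [0.57 0.03 0.29]
0.001 [ 0.26  0.72 -1.48  1.76  0.88  1.35  0.05] [0.542 0.197 0.261]
0.0016 [ 0.19  0.89 -1.34  2.    1.14  1.15 -0.22] [0.542 0.197 0.096]
[-0.07, 0.34, -0.47, 0.0, -0.0, 0.0] -> [ 0.578 -0.213  0.169]
[-0.02, 0.15, -0.31, 0.6, -0.0, -0.09] -> [ 0.571 -0.211  0.209]
[-0.03, 0.05, -0.34, 0.6, 0.0, -0.09] -> [ 0.565 -0.21   0.25 ]
[0.83, 0.24, -0.45, -0.12, -0.0, -0.83] -> [ 0.575 -0.1    0.29 ]
[0.91, 0.57, -0.13, -0.12, -0.0, -0.83] -> [0.57 0.03 0.29]
[0.48, 0.53, 0.05, -0.06, 0.0, -0.42] -> [0.556 0.113 0.276]
[0.36, 0.61, 0.07, -0.06, 0.0, -0.42] -> [0.542 0.197 0.261]
[0.1, -0.0, 0.68, 0.0, 0.0, 0.0] -> [0.542 0.197 0.179]
[0.1, -0.0, 0.68, 0.0, 0.0, 0.0] -> [0.542 0.197 0.096]
```

```bash

python3 -m crank '[[[-0.02,0.09,-0.12,0,0,0],[-0.04,0.17,-0.24,0,0,0],[-0.05,0.25,-0.36,0,0,0],[-0.07,0.34,-0.47,0,0,0],[-0.07,0.34,-0.47,0,0,0]]]'
python3 -c "from h import *;J()"
python3 -m crank '[[[-0.01,0.07,-0.15,0.2,0,-0.03],[-0.02,0.15,-0.31,0.4,0,-0.06],[-0.02,0.15,-0.31,0.6,0,-0.09],[-0.02,0.15,-0.31,0.6,0,-0.09]]]' | grep pos
python3 - <<'E'
from path import *
J();plan(W[1:])
import cv2
p=robot.snapshot("scene")["color"][100:280,100:340];cv2.imwrite("pics/l1.png",cv2.resize(p,(480,360))[:,:,::-1])
E
```

```text
time_s: 11.38
position: [0.5775, -0.2132, 0.1695]
ee_rot: [[-0.091, 0.807, 0.583], [0.989, 0.141, -0.041], [-0.116, 0.573, -0.811]]
force: [0.3, 0.9, -3.1]
finger_gap: 0.0221
J [ 0.97  0.49 -0.83  2.23  1.9   0.22 -1.38]
position: [0.5715, -0.23, 0.2001]
J [ 0.89  0.45 -0.83  2.    0.79  0.57 -0.33]
[0.1, 0.11, -0.43, 0.67, 0.09, -0.13] -> [ 0.565 -0.21   0.25 ]
[0.83, 0.24, -0.45, -0.12, 0.0, -0.83] -> [ 0.575 -0.1    0.29 ]
[0.91, 0.57, -0.13, -0.12, -0.0, -0.83] -> [0.57 0.03 0.29]
[0.48, 0.53, 0.05, -0.06, 0.0, -0.42] -> [0.556 0.113 0.276]
[0.36, 0.61, 0.07, -0.06, 0.0, -0.42] -> [0.542 0.197 0.261]
[0.1, -0.0, 0.68, 0.0, 0.0, 0.0] -> [0.542 0.197 0.179]
[0.1, -0.0, 0.68, 0.0, 0.0, 0.0] -> [0.542 0.197 0.096]
```

View pics/l1.png

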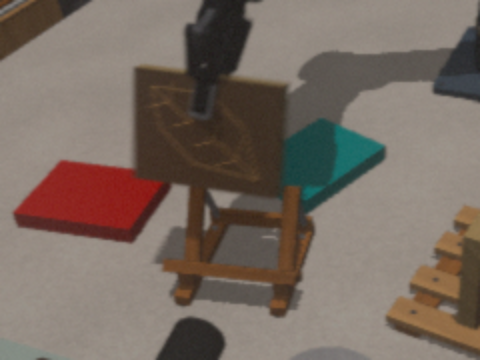

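The block is off the easel and held firmly; in the view it hangs at (210,130), clear of the slats. I'll continue: upright it, then carry it across.

```bash

python3 -m crank '[[[0.03,0.04,-0.2,0.2,0.03,-0.04],[0.1,0.11,-0.43,0.4,0.06,-0.08],[0.1,0.11,-0.43,0.67,0.09,-0.13],[0.1,0.11,-0.43,0.67,0.09,-0.13],[0.1,0.11,-0.43,0.67,0.09,-0.13]]]' | grep pos
python3 -c "
from path import *
J();plan(W[1:2])"
python3 -m crank '[[[0.28,0.08,-0.2,-0.04,0,-0.28],[0.55,0.16,-0.45,-0.08,0,-0.55],[0.83,0.24,-0.45,-0.12,0,-0.83],[0.83,0.24,-0.45,-0.12,0,-0.83],[0.83,0.24,-0.45,-0.12,0,-0.83]]]'
python3 -c "
from path import *
J();plan(W[2:])"
```

```text
position: [0.5661, -0.2095, 0.2506]
J [ 0.77  0.53 -0.9   1.66  0.6   1.17 -0.13]
[-0.0, -0.01, 0.01, 0.02, 0.0, -0.0] -> [ 0.565 -0.21   0.25 ]
time_s: 13.18
position: [0.5757, -0.101, 0.2914]
ee_rot: [[-0.549, 0.831, 0.09], [0.823, 0.556, -0.117], [-0.147, 0.01, -0.989]]
force: [1.3, 0.8, -3.4]
finger_gap: 0.0222
J [ 0.7   0.49 -1.05  1.67  0.59  1.22  0.1 ]
[0.01, -0.0, 0.01, 0.02, 0.02, -0.0] -> [ 0.575 -0.1    0.29 ]
[0.91, 0.57, -0.13, -0.12, -0.0, -0.83] -> [0.57 0.03 0.29]
[0.48, 0.53, 0.05, -0.06, -0.0, -0.42] -> [0.556 0.113 0.276]
[0.36, 0.61, 0.07, -0.06, 0.0, -0.42] -> [0.542 0.197 0.261]
[0.1, -0.0, 0.68, 0.0, 0.0, -0.0] -> [0.542 0.197 0.179]
[0.1, -0.0, 0.68, 0.0, 0.0, -0.0] -> [0.542 0.197 0.096]
```

```bash

python3 -m crank '[[[0.3,0.19,-0.04,-0.04,0,-0.28],[0.6,0.38,-0.08,-0.08,0,-0.55],[0.91,0.57,-0.12,-0.1,0.02,-0.83],[0.91,0.57,-0.12,-0.1,0.02,-0.83],[0.91,0.57,-0.12,-0.1,0.02,-0.83]]]' | grep pos
python3 -m crank '[[[0.24,0.26,0.02,-0.03,0,-0.21],[0.48,0.53,0.05,-0.06,0,-0.42],[0.48,0.53,0.05,-0.06,0,-0.42],[0.48,0.53,0.05,-0.06,0,-0.42]]]' | grep pos
python3 -c "
from path import *
J();plan(W[4:5])"
```

```text
position: [0.5719, 0.0282, 0.2905]
position: [0.5585, 0.1118, 0.2768]
J [ 0.44  0.53 -1.21  1.74  0.66  1.21  0.27]
[0.39, 0.62, 0.08, -0.06, -0.0, -0.43] -> [0.542 0.197 0.261]
```

```bash

python3 -m crank '[[[0.19,0.31,0.04,-0.03,0,-0.21],[0.39,0.62,0.08,-0.06,0,-0.43],[0.39,0.62,0.08,-0.06,0,-0.43],[0.39,0.62,0.08,-0.06,0,-0.43]]]'
python3 - <<'E'
from path import *
J();plan(W[4:])
import cv2
s=robot.get_state();o=[]
for n in("scene","top"):
    p=robot.snapshot(n);pickle.dump((s,p),open(f"pics/{n}2.pkl","wb"));o.append(p["color"])
c=[cv2.resize(o[0][120:330,270:520],(400,336)),cv2.resize(o[1][120:330,70:320],(400,336))]
cv2.imwrite("pics/p2.png",np.clip(np.hstack(c)[:,:,::-1]*1.5,0,255).astype(np.uint8))
E
```

```text
time_s: 14.8
position: [0.542, 0.1973, 0.2611]
ee_rot: [[-0.981, 0.135, 0.138], [0.134, 0.991, -0.018], [-0.139, 0.001, -0.99]]
force: [0.5, -0.6, -3.3]
finger_gap: 0.0221
J [ 0.3   0.57 -1.24  1.75  0.71  1.2   0.3 ]
[-0.0, -0.0, -0.0, 0.0, -0.0, 0.0] -> [0.542 0.197 0.261]
[0.1, -0.0, 0.68, -0.0, 0.0, -0.0] -> [0.542 0.197 0.179]
[0.1, -0.0, 0.68, -0.0, 0.0, -0.0] -> [0.542 0.197 0.096]
```

View pics/p2.png

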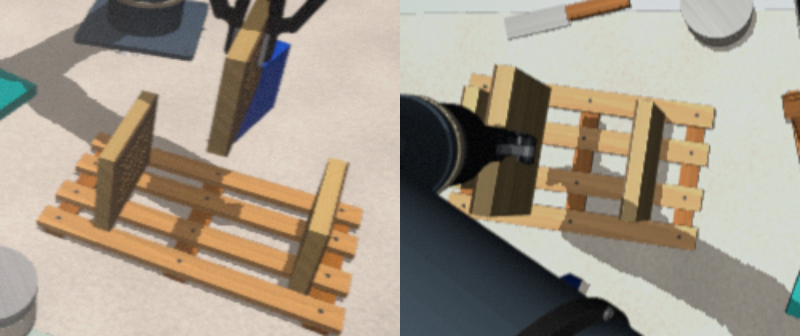

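The scene panel shows the block hanging upright between the two dry blocks. In the top panel its upper edge runs from (505,68) to (485,215). I'll check its centre and heading from those, then lower partway.

```bash
python3 - <<'E'
from path import *
c=lambda u,v:((u-400)/1.6+70-.3,v/1.6+120-.3)
p=[ray(c(*x),.305) for x in((495,66),(516,71),(495,216),(473,212))]
p=np.array(p);print(p.round(4),p.mean(0).round(4),place.round(4));d=(p[0]+p[1]-p[2]-p[3])/2;print(np.linalg.norm(d),np.degrees(np.arctan2(d[1],d[0])))
E
python3 -m crank '[[[0.03,0,0.2,0,0,0],[0.05,0,0.4,0,0,0],[0.08,0,0.6,0,0,0],[0.1,0,0.68,0,0,0],[0.1,0,0.68,0,0,0]]]'
python3 -c "
from path import *
J();plan(W[5:])"
```

```text
[[0.6177 0.1965 0.305 ]
 [0.6122 0.1738 0.305 ]
 [0.4602 0.1908 0.305 ]
 [0.4643 0.2141 0.305 ]] [0.5386 0.1938 0.305 ] [0.5397 0.1971 0.    ]
0.15373492756532006 -6.462068086114475
time_s: 15.52
position: [0.5408, 0.1987, 0.1788]
ee_rot: [[-0.982, 0.132, 0.137], [0.131, 0.991, -0.017], [-0.138, 0.001, -0.99]]
force: [-0.8, 0.7, -3.7]
finger_gap: 0.0222
J [ 0.24  0.65 -1.16  1.87  0.83  1.06  0.18]
[0.08, -0.02, 0.68, 0.0, -0.0, 0.01] -> [0.542 0.197 0.096]
```

```bash

python3 -m crank '[[[0.03,-0.01,0.2,0,0,0],[0.05,-0.02,0.4,0,0,0.01],[0.07,-0.02,0.57,0,0,0.01],[0.07,-0.02,0.57,0,0,0.01]]]'
python3 -m crank '[[[0.0,0,0.02,0,0,0],[0.01,0,0.04,0,0,0],[0.01,0,0.06,0,0,0],[0.01,0,0.08,0,0,0]]]'
```

```text
time_s: 16.02
position: [0.5416, 0.1965, 0.1098]
ee_rot: [[-0.981, 0.137, 0.137], [0.136, 0.991, -0.017], [-0.138, 0.002, -0.99]]
force: [0.2, 0.5, -3.2]
finger_gap: 0.0221
time_s: 16.52
position: [0.5418, 0.1969, 0.1004]
ee_rot: [[-0.981, 0.136, 0.138], [0.135, 0.991, -0.017], [-0.139, 0.002, -0.99]]
force: [-0.4, 1.0, -3.7]
finger_gap: 0.0225
```

```bash

python3 -m crank '[[[0.0,0,0.015,0,0,0],[0,0,0.03,0,0,0],[0,0,0.03,0,0,0]]]'
```

```text
time_s: 16.9
position: [0.5421, 0.1968, 0.0966]
ee_rot: [[-0.981, 0.136, 0.137], [0.135, 0.991, -0.017], [-0.138, 0.002, -0.99]]
force: [-0.1, 1.2, -3.3]
finger_gap: 0.0223
```

```bash

python3 -m crank '[[[0,0,0.008,0,0,0],[0,0,0.016,0,0,0],[0,0,0.016,0,0,0]]]' | grep -E 'pos|force'
python3 -m crank '[[[0,0,0.008,0,0,0],[0,0,0.016,0,0,0],[0,0,0.016,0,0,0]]]'| grep -E 'pos|force'
```

```text
position: [0.5425, 0.1969, 0.0949]
force: [-0.0, 0.1, -1.5]
position: [0.5425, 0.1972, 0.0946]
force: [-8.5, -3.8, 19.0]
```

```bash

python3 -m crank '[[[0,0,-0.008,0,0,0],[0,0,-0.008,0,0,0]]]' | grep -E 'pos|force'
python3 -m crank '[[[0,0,0,0,0,0],[0,0,0,0,0,0],[0,0,0,0,0,0],[0,0,0,0,0,0]]]' 0.3 | grep -E 'pos|force|gap'
python3 - <<'E'
from path import *
import cv2
o=robot.snapshot("scene")["color"][120:330,270:520];w=robot.snapshot("wrist")["color"]
cv2.imwrite("pics/r3.png",np.clip(np.hstack([cv2.resize(o,(400,336)),cv2.resize(w,(400,336))])[:,:,::-1]*1.5,0,255).astype(np.uint8))
E
```

```text
position: [0.5425, 0.1971, 0.0947]
force: [-5.0, -0.8, 9.2]
position: [0.5426, 0.1968, 0.0938]
force: [-0.3, -0.4, -1.0]
finger_gap: 0.0597
```

View pics/r3.png

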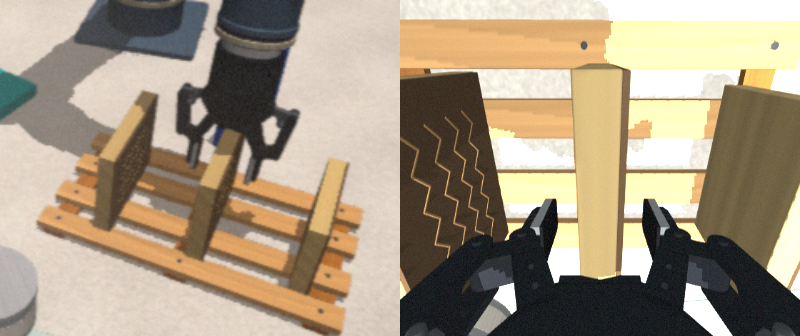

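The block stands free between the two dry ones, with the fingers open and clear on both sides. I'll withdraw straight up along the tool axis, then move well clear.

```bash

python3 -m crank '[[[0,0,-0.15,0,0,0],[0,0,-0.35,0,0,0],[0,0,-0.6,0,0,0],[0,0,-0.9,0,0,0],[0,0,-0.9,0,0,0]]]' | grep -E 'pos|force'
python3 -m crank '[[[0,0,-0.4,0,0,0],[0,0,-0.8,0,0,0],[0,0,-0.8,0,0,0]]]' | grep -E 'pos|force'
python3 - <<'E'
from path import *
J();plan([(np.array([.45,.0,.32]),yaw(40)@R1),(np.array([.45,-.18,.34]),R1)])
E
```

```text
position: [0.5281, 0.2001, 0.2045]
force: [0.3, 0.9, -0.9]
position: [0.5147, 0.2018, 0.2992]
force: [-0.6, 1.0, -0.3]
J [ 0.33  0.5  -1.29  1.74  0.64  1.23  0.32]
[0.14, -0.87, -0.11, 0.08, 0.0, 0.56] -> [0.482 0.101 0.31 ]
[-0.11, -0.88, -0.07, 0.08, 0.0, 0.56] -> [0.45 0.   0.32]
[-0.49, -0.57, -0.02, 0.1, 0.0, 0.69] -> [ 0.45 -0.09  0.33]
[-0.66, -0.37, 0.01, 0.1, 0.0, 0.69] -> [ 0.45 -0.18  0.34]
```

```bash

python3 -m crank '[[[0.07,-0.43,-0.05,0.04,0,0.28],[0.14,-0.87,-0.11,0.08,0,0.56],[0.14,-0.87,-0.11,0.08,0,0.56]]]' | grep -E 'pos|force'
python3 -m crank '[[[-0.05,-0.44,-0.03,0.04,0,0.28],[-0.11,-0.88,-0.07,0.08,0,0.56],[-0.11,-0.88,-0.07,0.08,0,0.56]]]' | grep -E 'pos|force'
python3 -m crank '[[[-0.25,-0.28,0,0.05,0,0.35],[-0.49,-0.57,-0.02,0.1,0,0.69],[-0.49,-0.57,-0.02,0.1,0,0.69]]]' | grep -E 'pos|force'
python3 - <<'E'
from path import *
J()
import cv2
o=[]
for n in("scene","top"):
    p=robot.snapshot(n);o.append(p["color"])
c=[cv2.resize(o[0][120:330,270:520],(300,252)),cv2.resize(o[1][155:285,95:275],(500,361))]
m=np.zeros((361,800,3),np.uint8);m[:252,:300]=c[0];m[:,300:]=c[1]
cv2.imwrite("pics/f4.png",np.clip(m[:,:,::-1]*1.5,0,255).astype(np.uint8))
E
```

```text
position: [0.4812, 0.0946, 0.3055]
force: [-1.0, 0.3, 0.5]
position: [0.449, -0.0059, 0.3157]
force: [-0.6, 0.2, 0.6]
position: [0.4502, -0.0935, 0.3263]
force: [-0.1, 0.6, 0.6]
J [ 0.96  0.25 -1.18  1.86  0.4   1.17  0.15]
```

View pics/f4.png

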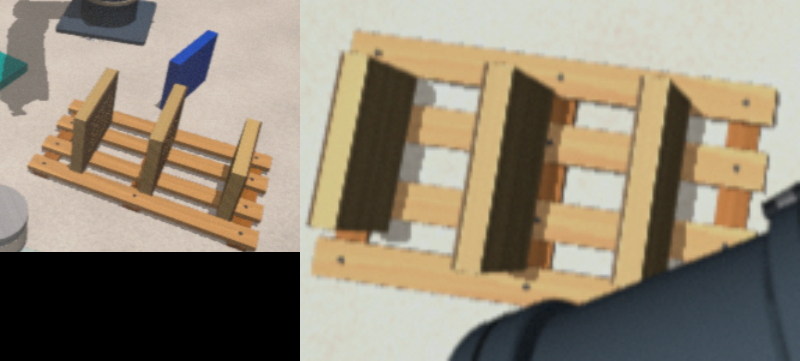

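The block stands upright in the top panel, its upper edge running from about (500,65) to (470,270). The neighbours are where they were. I'll do a numeric check and then hand in.

```bash
python3 - <<'E'
from path import *
k=180/500
c=lambda u,v:(95+(u-300)*k-.3,155+v*k-.3)
B=np.array([.5376,.1818])
for n,z,pts in(("new",.138,[(487,62),(515,66),(484,272),(453,268)]),("small",.118,[(342,51),(370,55),(338,231),(307,227)]),("big",.138,[(643,75),(671,79),(645,287),(613,281)])):
    p=np.array([ray(c(*x),z) for x in pts])[:,:2];m=p.mean(0)-B;d=(p[0]+p[1]-p[2]-p[3])/2
    print(n,"row",(m@U[:2]).round(4),"across",(m@[U[1],-U[0]]).round(4),"len",np.linalg.norm(d).round(4),"az",np.degrees(np.arctan2(d[1],d[0])).round(1))
print(robot.get_state()["time_s"],robot.finish_job())
E
```

```text
new row 0.0135 across 0.0012 len 0.1579 az -7.5
small row 0.1378 across 0.0066 len 0.14 az -8.6
big row -0.1076 across 0.0072 len 0.1573 az -6.9
the job is handed in; nothing more can be done
20.725 None
```

The washed block is off the easel and standing on a long edge on the drying board, between the two dry blocks. The job is handed in at 20.7 s of the 40 s allowed; no verdict was reported.

**Last checks, from the top view:**
- **Squareness:** the block's heading is -7.5°, against -7.8° for the board.
- **Position:** it is about 1 mm off the board's centre across the slats, so its 160 mm length lies well inside the 220 mm width.
- **Clearance:** there is about 98 mm of clear air to the big block and about 101 mm to the small one; 30 mm was needed.
- **Other things:** the dry blocks measured within 1 mm of where they started along the row. I did not measure the inking things again at the end, but the arm never went near them.
- **Lowering and release:** I pressed the block onto the slats to a peak of about 19 N, eased to 9 N and let go. It stayed standing while the gripper withdrew without contact.

**What went wrong on the way:** the first approach to the easel stalled on the limits of joints 5 and 6, and a second try with a 30° lean hit the limit of joint 4. Neither registered any contact. I then fitted a rough model of the arm and grasped with an 8° lean in the block's plane, which worked.

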